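Roll the spray can up the sloping rack to its stop

TASK

The spray can lies on the level front tray of the sloping wooden rack. With the fingertips behind it, slowly and gently push it so that it rolls up the ramp, over the steel crest rod of the blue stop and into the gap before the stop bar, where it must stay lying; do not let it run away or roll back, do not grasp or lift it, and leave the other things on the worktop alone. Take the hand clear at the end.

Things in the scene. Friction and masses are not known exactly. Their poses are not given: they have to be found in the camera images.
- rack: Wooden can rack, 280 (x) x 231 (y) x 60 high, fixed. Origin: centre of its underside, on the worktop; +x points up the ramp, +y left. Front tray: level, x -140 to -65, floor 10 mm high, low steel lip at x -137 (top 13.5 mm high). From x -65 to +136 the ramp. Side boards: inside faces at y +-107.5, about 19 mm above the floor.
- ramp: The rack's plane 8 degree ramp board, fixed to it. Origin: middle of the ramp's foot, on its surface (rack x -65, y 0, z +10); x runs up the slope, y as the rack's, z square out of the surface. The can's axis is at z +24 while it rolls on the ramp. A blue adjustable stop is clamped on it at a place that differs each time.
- crest (a point): Top middle of the blue stop's crest, a 4 mm steel rod across the ramp, 4 mm above its surface; axes as the ramp's, z is away from the board. A 10 degree blue lead-in plate rises to it over the 23 mm before it. Behind it the gap's floor is the ramp itself. A can whose axis is over 5 mm past the crest (along ramp x) drops into the gap by itself and is kept there by the crest.
- berth (a point): Middle of the can's axis when home in the gap, axes as the ramp's: 14.5 mm beyond the crest along the ramp, 24 mm above its surface. The stop bar's face is 24.6 mm beyond it and 34 mm high over the ramp; home, the can has about 1 mm of play to it. The stop stays put under 50 N.
- can: Slim spray can, orange with teal cap, 48 mm diameter, 193 long, 0.13 to 0.25 kg, smooth (friction about 0.3), loose, lying on the tray with its axis across the rack. Origin: centre of its base disc, at the rack's +y end; z runs from base to cap. Left alone on the ramp it rolls back; over 0.2 m/s short of the crest is running away. About 5 N pushes it; over 20 N is rough.
- can_mid (a point): The point on the can's axis half way along it (96.5 mm from the base), 24 mm inside the surface. The can balances about 88 mm from its base, so 8 mm from this point towards the base (the rack's +y end); pushed far from there it slews. Fingertips must reach below the axis height: pushed from above it, the can jams against the ramp.
- spice_jar: Glass spice jar with green lid, 46 diameter, 106 high, standing loose on the worktop. Origin: centre of its underside. Leave alone.
- salt_shaker: Salt shaker with grey top, 44 diameter, 90 high, standing loose. Origin: centre of its underside. Leave alone.
- egg_cup: Orange egg cup, 48 diameter, 46 high, standing loose. Origin: centre of its underside. Leave alone.
There are look-alikes about, which are no part of the job. There is more than one size of the can; the job needs the larger.

How it is judged:
By the outcome, as a careful person would: the job done as asked, in the order asked, and still so for the second after the job is handed in, with the robot touching nothing.
It also fails if it takes over 38 s, if anything falls off the work surface, if the arm or the gripper's body presses on something with over 40 N, if the wrist force passes 120 N, or if a joint passes its speed limit or range.

ROBOT

A 6-joint arm with a two-finger parallel gripper is mounted at the origin on a cart in front of the work surface, level with it; the furniture and walls round the work are solid. World frame = base frame: x ahead of the robot, y to its left, z up, the work surface at z = 0. Lengths are in m, angles in rad, forces in N, time in s.
With the tool pointing down it reaches from about 0.3 to 0.95 m from the base axis. Payload 3.1 kg.
Tool frame: the origin (TCP) lies between the finger pads; the fingertips stand ctrl.tips_ahead ahead of it and the grasp point (between the pads) lies 6 mm ahead of it (ctrl.tips_ahead is the distance from the TCP to the fingertips, in m); z points along the fingers, y is the line along which they close (so a half turn about z gives the same grasp; the last joint's range is limited). The gripper opens to 85 mm and grips with 20 to 120 N. Pads are 22 mm wide; open, the fingers measure 114 mm over their backs; the gripper's body (76 mm by 85 mm) begins 54 mm behind the grasp point. The pads swing forward as they close: fully open they stand 13 mm farther back than shut.
Start: joints at [1.092, 0.308, 1.634, -0, 1.2, -0.07], TCP at [0.248, 0.573, 0.256] pointing down, gripper open.
Joint ranges: [-3.06, 3.06], [-0.79, 1.96], [0.05, 2.63], [-1.19, 4.34], [0.05, 2.64], [-2.94, 2.94]. Speed limits (rad/s): [2.79, 2.79, 3.14, 3.14, 3.14, 3.14].

INTERFACE

Orientations are given as a unit quaternion [x, y, z, w].
In Python, from plant import ctrl, get_image, calibration gives the robot as it stands.
- The arm moves only by the tool arm_command, never from a script. Its argument "steps" is text: rows parted by semicolons, each of 5 numbers parted by spaces: the shift along the tool's x, y, z in units of 0.15 m (1.0 is 0.15 m), then the turn about the tool's z in units of 30 degrees (1.0 is 30 degrees), then the closure, from -1 (fully open) to 1 (shut). A call has 1 to 12 rows; each row is the pose to reach, as a shift and turn from the pose commanded when the call began, along the tool's axes at that moment; what a row does not reach only later rows make up. A row lasts 1/8 s, in which the tool goes at most 62.5 mm and 10.7 degrees, less where a joint would pass 70% of its speed; a pose out of reach is approached as far as the arm can. A call with a number of a shift or a turn outside -1 to 1 is refused whole. A call with a gripper value outside its range is refused whole. The fingers move at their own pace and stop on an object; "grip_force" is the grip in N (left out, the last holds). Time passes only in rows, so rows that repeat a pose let the fingers close. It gives the time, the measured TCP pose, the force, the opening and the grip force at its end, in the units of the state.
- ctrl.get_state(): the state, without advancing time (a new reading comes with each control period).
- get_image(name): name is "side" or "top"; returns (picture, depth): 400x640x3 uint8, red, green, blue; 400x640 float32, m along the optical axis (not along the pixel's ray), 0 where there is no reading.
- calibration(name): a dict with "intrinsics" (3x3 intrinsics, pixels), "D" ([k1, k2, p1, p2, k3] as OpenCV has them; the pictures are not rectified), "extrinsics" (4x4, takes a point from camera to world coordinates). Camera axes: x right, y up, looking along -z (the intrinsics and any distortion apply to the point x, -y, -z); pixel columns grow to the right and rows downward; lengths in m; the calibration is good to about 2 mm. A picture is of the moment at which its call begins. calibration takes no time and is no camera call.
- ctrl.job_done(): hands the job in; it is judged then, once.
The state is a dict: "time_s": time; "joints": joint angles; "qd": joint speeds; "joint_efforts": joint torques, N m; "eef_pos": TCP position; "ee_rot": TCP orientation; "ft_force": force on the tool from outside, world axes, zero at the start; "wrist_torque": the same for the moment, N m; "gripper_width": opening from 0.0 (shut) to 1.0 (fully open); "grasp_force": force on a finger pad.
Only numpy, scipy, OpenCV 4.12 (cv2) and the standard library are available. Lean on these libraries where they do the work, as an engineer would, in place of code of your own. Each camera call takes 0.05 s, during which the arm holds its last target. There are 200 camera calls.

## Working session

There is one attempt and no reset: what is moved stays moved. The work goes in short steps, Python scripts to look and compute and a tool call to move; the robot and the scene stay as the last step left them, time stands still between calls to the robot, and variables do not carry over. Pictures are saved under pics/ and viewed, at most 10 in all, crops included, and the job is handed in when it is done.

Besides the shell and the picture viewer there is one more tool, called after "Request:" by a JSON object that holds its "method" and its "body", one argument or row to a line. arm_command: Moves the arm, as the interface text tells. Shifts and turns lie within -1 to 1; 1 stands for 0.15 m of shift or 30 degrees of turn. Its arguments: {"type":"object","properties":{"steps":{"type":"string"},"grip_force":{"type":"number"}},"required":["steps"]}

```bash
ls; mkdir -p pics; cat > h.py <<'E'
import numpy as np, cv2
from plant import ctrl, get_image, calibration
def cloud(name):
    im,d=get_image(name); c=calibration(name)
    K=np.array(c['intrinsics']);D=np.array(c['D'],float);T=np.array(c['extrinsics'])
    v,u=np.mgrid[0:400,0:640]
    p=cv2.undistortPoints(np.stack([u,v],-1).reshape(-1,1,2).astype(np.float64),K,D).reshape(400,640,2)
    P=np.stack([p[...,0]*d,-p[...,1]*d,-d],-1)@T[:3,:3].T+T[:3,3]
    P[d==0]=np.nan
    return im,P
E
python3 - <<'E'
from h import *
for n in ('side','top'):
    im,P=cloud(n); cv2.imwrite(f'pics/{n}1.png',im[...,::-1]); np.save(n+'1.npy',P); print(calibration(n)['extrinsics'])
s=ctrl.get_state(); print(s, ctrl.tips_ahead)
E
```

```text
pics
[[ 0.3178744  -0.763209    0.56255479  0.92448335]
 [ 0.94809677  0.25069181 -0.19561729 -0.37808125]
 [ 0.008269    0.5955381   0.8032845   0.76277558]
 [ 0.          0.          0.          1.        ]]
[[ 0.00313557  0.99943679 -0.0334107   0.37896523]
 [-0.99951347  0.00416912  0.03091029 -0.18108619]
 [ 0.03103218  0.03329752  0.9989636   0.91897572]
 [ 0.          0.          0.          1.        ]]
{'time_s': 0.1, 'joints': array([ 1.09226527e+00,  3.08932122e-01,  1.63505336e+00, -2.34382030e-05,
        1.19971171e+00, -6.96973743e-02]), 'qd': array([-0.00046801, -0.00370317, -0.00351428, -0.00070432,  0.00194913,
        0.00034633]), 'joint_efforts': array([-8.65326401e-04, -4.16401720e+01, -2.77647382e+01, -1.28226393e-04,
        4.07138898e-03, -3.06292327e-05]), 'eef_pos': array([0.24817106, 0.57286013, 0.25515584]), 'ee_rot': array([ 2.02991894e-01,  9.79179853e-01, -1.01594079e-03, -2.74334641e-04]), 'ft_force': array([ 0.50564196,  0.45177096, -0.14386428]), 'wrist_torque': array([-0.05505836, -0.0015064 , -0.00304071]), 'grasp_force': 0.0, 'gripper_width': 1.0041239661484518} 0.025
```

View pics/side1.png

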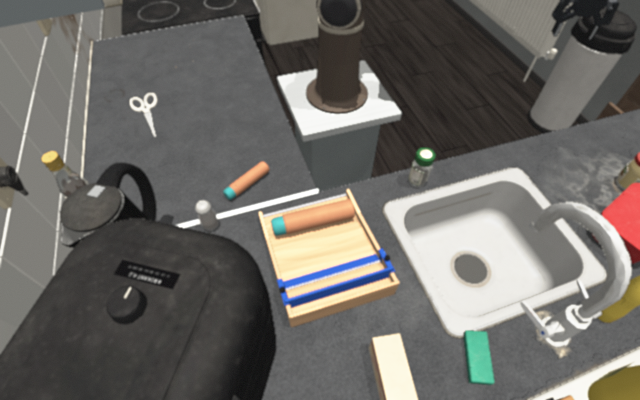

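View pics/top1.png

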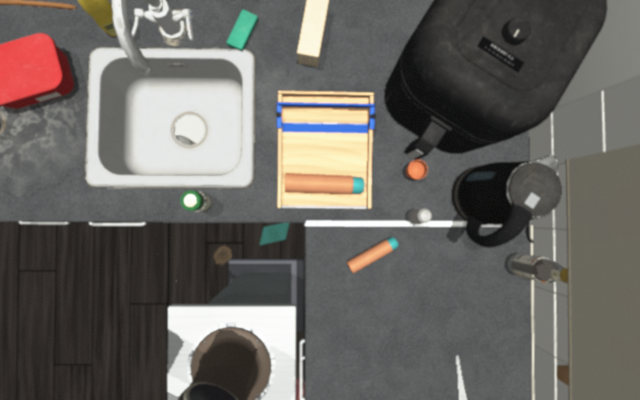

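The top view shows the rack at pixels (277–375, 92–208), with the large can along row 185 (cols 285–364, teal cap on the right, which is -y). The blue stop crosses at about row 127, and its bar is at about row 107. The egg cup is at (417,170), the salt shaker at (420,215) and the jar at (192,201). The small can on the worktop at (373,255) is a look-alike.

```bash
cat > m.py <<'E'
from h import *
import sys
T=np.load('top1.npy');im=cv2.imread('pics/top1.png')[...,::-1];hsv=cv2.cvtColor(im.copy(),cv2.COLOR_RGB2HSV)
w=np.zeros((400,640),bool);w[80:214,268:384]=1
m=w&(T[...,2]>.006)
n,l,st,_=cv2.connectedComponentsWithStats(m.astype(np.uint8));k=1+st[1:,4].argmax()
r=cv2.minAreaRect((T[l==k][:,:2]*1000).astype(np.float32)[:,None]);print('rack',r)
for c in [(195,325),(200,325),(170,325),(150,325),(140,325),(132,325),(127,325),(118,325),(106,325),(96,325),(230,330)]: print(c,T[c].round(4),im[c])
H,S,V=hsv[...,0],hsv[...,1],hsv[...,2]
b=w&(H>108)&(H<130)&(S>150); print('blue rows at 300,325,350',[np.where(b[:,c])[0] for c in(300,325,350)])
np.save('b.npy',b)
can=np.zeros_like(w);can[172:197,283:366]=1
o=can&(S>100)&((H<12)|((H>80)&(H<100)))&(T[...,2]>.03)
# the wood is excluded by saturation; report the extents
p=T[o];c=p[:,:2].mean(0);u=np.linalg.svd(p[:,:2]-c,full_matrices=0)[2][0];u*=np.sign(-u[1])
s=(p[:,:2]-c)@u
print('can',len(p),c,u,np.degrees(np.arctan2(u[0],-u[1])),s.min(),s.max(),'ztop',np.percentile(p[:,2],[50,95,99]))
x=T[o&(np.arange(640)[None]>290)&(np.arange(640)[None]<360)];t=x[:,2].max()
z=x[x[:,2]>.05];cc=z[:,:2]-c;print('ridge perp', np.median(cc@np.array([u[1],-u[0]])),len(z))
S_=np.load('side1.npy')
# side view blue extents
im2=cv2.imread('pics/side1.png');h2=cv2.cvtColor(im2,cv2.COLOR_BGR2HSV)
b2=(h2[...,0]>108)&(h2[...,0]<130)&(h2[...,1]>150);b2[:240]=0;b2[310:]=0;b2[:,:270]=0;b2[:,400:]=0
for q,nm in((T[b],'top'),(S_[b2],'side')):
    e=np.array([-u[1],u[0]]) # rough +x
    th=np.radians(r[2]); 
    print(nm,len(q),np.nanpercentile(q,[1,50,99],axis=0).round(4).tolist())
E
python3 m.py
```

```text
rack ((537.4072265625, -228.1706085205078), (235.81639099121094, 281.00238037109375), 89.63201141357422)
(195, 325) [ 0.4301 -0.2321  0.0093] [250 229 173]
(200, 325) [ 0.4175 -0.2321  0.0089] [253 240 190]
(170, 325) [ 0.4927 -0.2316  0.0151] [251 229 174]
(150, 325) [ 0.5424 -0.2312  0.0204] [252 233 180]
(140, 325) [ 0.567  -0.231   0.0232] [253 240 190]
(132, 325) [ 0.5869 -0.2309  0.0245] [198 188 222]
(127, 325) [ 0.5978 -0.2305  0.0314] [ 66 123 230]
(118, 325) [ 0.6196 -0.2303  0.0343] [253 236 183]
(106, 325) [ 0.6431 -0.229   0.0556] [56 60 91]
(96, 325) [ 0.6714 -0.2296  0.0442] [162 129  94]
(230, 330) [ 0.3416 -0.2455  0.    ] [95 96 97]
blue rows at 300,325,350 [array([104, 105, 125, 126, 127, 128, 129, 130]), array([104, 105, 125, 126, 127, 128, 129, 130]), array([105, 125, 126, 127, 128, 129, 130, 131])]
can 459 [ 0.45206079 -0.24130754] [-0.01341507 -0.99991001] -0.7686500083282649 -0.10593063240223496 0.0784071716297543 ztop [0.05209767 0.0565     0.05788781]
ridge perp 0.008578531082049475 290
top 841 [[0.5891, -0.3461, 0.0259], [0.5999, -0.2306, 0.0321], [0.6448, -0.1136, 0.071]]
side 1398 [[0.5889, -0.3491, 0.0251], [0.646, -0.237, 0.0524], [0.6515, -0.1178, 0.0692]]
```

```bash
python3 - <<'E'
from h import *
T=np.load('top1.npy');S=np.load('side1.npy')
im=cv2.imread('pics/top1.png')[...,::-1]
for r in range(103,136): print(r,T[r,325,[0,2]].round(4),im[r,325],end=' | ')
print()
o=[]
for q,n in((T,'top'),(S,'side')):
    p=q.reshape(-1,3);p=p[(p[:,0]>.40)&(p[:,0]<.48)&(p[:,1]>-.335)&(p[:,1]<-.122)&(p[:,2]>.034)&(p[:,2]<.065)]
    # circle-fit the axis: x0,slope,z0
    from scipy.optimize import least_squares
    p=p[(p[:,1]>-.315)&(p[:,1]<-.145)]
    f=lambda a:np.hypot(p[:,0]-a[0]-a[1]*(p[:,1]+.23),p[:,2]-a[2])-.024
    s=least_squares(f,[.4435,0,.034],loss='soft_l1',f_scale=.002);print(n,len(p),s.x,np.std(s.fun))
    p=q.reshape(-1,3);p=p[(abs(p[:,0]-s.x[0])<.012)&(p[:,2]>.045)&(p[:,2]<.066)&(p[:,1]>-.36)&(p[:,1]<-.1)];print('yext',np.percentile(p[:,1],[0,1,99,100]).round(4))
E
```

```text
103 [0.6457 0.0708] [174 172 230] | 104 [0.6441 0.0682] [ 80 118 215] | 105 [0.6419 0.0676] [ 41  76 149] | 106 [0.6431 0.0556] [56 60 91] | 107 [0.6457 0.0391] [119 100  88] | 108 [0.6442 0.0357] [199 159 120] | 109 [0.6414 0.0365] [243 206 153] | 110 [0.6401 0.0327] [249 222 166] | 111 [0.6367 0.0355] [250 225 170] | 112 [0.6349 0.0331] [251 228 174] | 113 [0.6329 0.0313] [251 228 174] | 114 [0.6299 0.0333] [251 229 173] | 115 [0.6271 0.0341] [252 230 176] | 116 [0.6256 0.0306] [252 233 178] | 117 [0.6222 0.0338] [253 236 184] | 118 [0.6196 0.0343] [253 236 183] | 119 [0.6183 0.0297] [252 230 176] | 120 [0.6148 0.0333] [249 223 168] | 121 [0.6128 0.0315] [249 225 178] | 122 [0.6101 0.0324] [248 230 212] | 123 [0.6073 0.0335] [230 223 234] | 124 [0.6045 0.0344] [149 169 235] | 125 [0.6026 0.0321] [ 78 129 230] | 126 [0.5998 0.0335] [ 65 124 230] | 127 [0.5978 0.0314] [ 66 123 230] | 128 [0.5955 0.0304] [ 65 121 229] | 129 [0.5937 0.0278] [ 65 122 230] | 130 [0.5907 0.0295] [ 68 122 229] | 131 [0.5883 0.0291] [112 139 228] | 132 [0.5869 0.0245] [198 188 222] | 133 [0.5844 0.0244] [249 233 207] | 134 [0.5813 0.0269] [254 244 199] | 135 [0.5787 0.0274] [253 246 200] | 
top 1348 [0.45573853 0.03083265 0.03415181] 0.0014079719110316213
yext [-0.3224 -0.3214 -0.1315 -0.1311]
side 1268 [0.45612597 0.04053015 0.03269733] 0.0013432960968687573
yext [-0.3275 -0.3257 -0.1374 -0.1344]
```

Rack centre is about (0.537, -0.228) with yaw about -0.4°. The can's axis is at x≈0.456 and its balance point at y≈-0.221. The crest is at x≈0.606. I'll travel with the gripper open.

Request:
{"method": "arm_command", "body": {
  "steps": "-0.2 -0.3 0 0 -1; -0.45 -0.65 0 0 -1; -0.68 -1 0 0 -1; -0.68 -1 0 0 -1"
}}

```text
time_s: 0.6
eef_pos: [0.2818, 0.3912, 0.2549]
ee_rot: [0.205, 0.979, -0.002, -0.001]
ft_force: [-0.8, 0.0, -0.2]
gripper_width: 1.001
grasp_force: 0.0
```

Request:
{"method": "arm_command", "body": {
  "steps": "-0.23 -0.34 0 0 -1; -0.45 -0.67 0 0 -1; -0.68 -1 0 0 -1; -0.68 -1 0 0 -1"
}}

```text
time_s: 1.1
eef_pos: [0.3172, 0.2148, 0.2562]
ee_rot: [0.206, 0.979, -0.0, 0.0]
ft_force: [0.8, 0.2, -0.7]
gripper_width: 1.0
grasp_force: 0.0
```

Request:
{"method": "arm_command", "body": {
  "steps": "-0.23 -0.34 0 0 -1; -0.45 -0.67 0 0 -1; -0.68 -1 0 0 -1; -0.68 -1 0 0 -1"
}}

```text
time_s: 1.6
eef_pos: [0.3521, 0.0364, 0.2569]
ee_rot: [0.207, 0.978, 0.0, 0.001]
ft_force: [-0.7, 0.2, 0.3]
gripper_width: 1.002
grasp_force: 0.0
```

Request:
{"method": "arm_command", "body": {
  "steps": "-0.23 -0.34 0 -0.2 -1; -0.45 -0.67 0 -0.5 -1; -0.68 -1 0 -0.77 -1; -0.68 -1 0 -0.77 -1; -0.68 -1 0 -0.77 -1"
}}

```text
time_s: 2.22
eef_pos: [0.385, -0.1377, 0.2559]
ee_rot: [0.003, 1.0, 0.001, -0.0]
ft_force: [-0.1, 0.7, -0.1]
gripper_width: 0.997
grasp_force: 0.0
```

Request:
{"method": "arm_command", "body": {
  "steps": "-0.05 -0.3 0 0 -1; -0.11 -0.555 0.2 0 -1; -0.11 -0.555 0.5 0 -1; -0.11 -0.555 0.8 0 -1; -0.11 -0.555 0.84 0 -1; -0.11 -0.555 0.84 0 -1"
}}

```text
time_s: 2.98
eef_pos: [0.4012, -0.2213, 0.1308]
ee_rot: [0.002, 1.0, 0.0, 0.0]
ft_force: [-0.1, -0.2, -0.6]
gripper_width: 0.995
grasp_force: 0.0
```

```bash
python3 - <<'E'
from h import *
a=get_image('side')[0];b=get_image('top')[0]
o=np.hstack([cv2.resize(a[150:340,180:420],None,fx=1.66,fy=1.66)[:316,:398],cv2.resize(b[80:240,240:440],None,fx=1.98,fy=1.98)[:316]])
cv2.imwrite('pics/c2.png',o[...,::-1]);print(ctrl.get_state()['eef_pos'])
E
```

```text
Traceback (most recent call last):
ValueError: all the input array dimensions except for the concatenation axis must match exactly, but along dimension 0, the array at index 0 has size 315 and the array at index 1 has size 316
```

Request:
{"method": "arm_command", "body": {
  "steps": "0 0 0.15 0 -1; 0 0 0.3 0 -1; 0 0 0.45 0 -1; 0 0 0.54 0 -1; 0 0 0.54 0 -1"
}}

```text
time_s: 3.7
eef_pos: [0.4006, -0.2226, 0.0495]
ee_rot: [0.003, 1.0, 0.0, 0.0]
ft_force: [0.3, -0.3, 0.8]
gripper_width: 1.002
grasp_force: 0.0
```

```bash
cat > v.py <<'E'
from h import *
import sys
a=get_image('side')[0];b=get_image('top')[0]
o=np.hstack([cv2.resize(a[150:340,180:420],(398,316)),cv2.resize(b[80:240,240:440],(395,316))])
cv2.imwrite(sys.argv[1],o[...,::-1]);s=ctrl.get_state();print(s['eef_pos'],s['ft_force'])
E
python3 v.py pics/c2.png
```

```text
[ 0.40126305 -0.22311204  0.05024466] [-0.01396496 -0.10519553 -0.07090558]
```

View pics/c2.png

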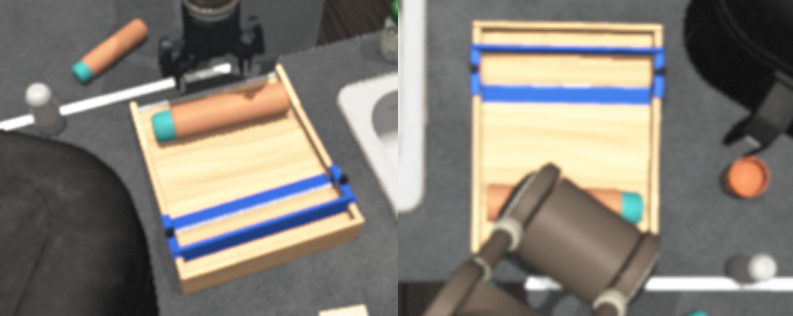

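Request:
{"method": "arm_command", "body": {
  "steps": "-0.02 0 0 0 -1; -0.04 0 0 0 -1; -0.06 0 0 0 -1; -0.08 0 0 0 -1; -0.1 0 0 0 -1; -0.12 0 0 0 -1; -0.14 0 0 0 -1; -0.16 0 0 0 -1; -0.18 0 0 0 -1; -0.2 0 0 0 -1; -0.22 0 0 0 -1; -0.24 0 0 0 -1"
}}

```text
time_s: 5.3
eef_pos: [0.4365, -0.2228, 0.0493]
ee_rot: [0.003, 1.0, 0.0, -0.0]
ft_force: [-0.0, 0.1, -0.9]
gripper_width: 0.999
grasp_force: 0.2
```

```bash
cat > c.py <<'E'
from h import *
from scipy.optimize import least_squares
im,P=cloud('side');h=cv2.cvtColor(im.copy(),cv2.COLOR_RGB2HSV)
H,S=h[...,0],h[...,1]
m=(S>110)&((H<11)|((H>80)&(H<100)))&(P[...,0]>.41)&(P[...,0]<.67)&(P[...,1]>-.335)&(P[...,1]<-.122)&(P[...,2]>.03)
p=P[m]
f=lambda a:np.hypot(p[:,0]-a[0]-a[1]*(p[:,1]+.23),p[:,2]-a[2])-.024
s=least_squares(f,[p[:,0].mean()-.01,0,p[:,2].mean()-.015],loss='soft_l1',f_scale=.002)
st=ctrl.get_state()
print(len(p),'axis x,slope,z',s.x.round(4),'yext',np.percentile(p[:,1],[.5,99.5]).round(4),'std',np.std(s.fun).round(4),'tcp',st['eef_pos'].round(4),st['ft_force'].round(1))
E
python3 c.py
```

```text
266 axis x,slope,z [0.4712 0.053  0.0317] yext [-0.3253 -0.1436] std 0.0015 tcp [ 0.437  -0.2229  0.0494] [-0.1  0.4  0.5]
```

Request:
{"method": "arm_command", "body": {
  "steps": "-0.02 0 -0.003 0 -1; -0.04 0 -0.006 0 -1; -0.06 0 -0.009 0 -1; -0.08 0 -0.012 0 -1; -0.1 0 -0.015 0 -1; -0.12 0 -0.018 0 -1; -0.14 0 -0.02 0 -1; -0.16 0 -0.023 0 -1; -0.18 0 -0.026 0 -1; -0.2 0 -0.029 0 -1; -0.22 0 -0.032 0 -1; -0.24 0 -0.034 0 -1"
}}

```text
time_s: 6.85
eef_pos: [0.4726, -0.223, 0.0544]
ee_rot: [0.003, 1.0, -0.0, 0.0]
ft_force: [-1.0, 0.5, 1.0]
gripper_width: 1.002
grasp_force: 0.6
```

```bash
python3 c.py; python3 v.py pics/c3.png
```

```text
254 axis x,slope,z [0.5076 0.0532 0.0365] yext [-0.3268 -0.1506] std 0.0016 tcp [ 0.4732 -0.2232  0.0546] [ 1.  -0.3  0.3]
[ 0.47278671 -0.22304751  0.05438643] [ 0.12929961 -0.3397958   0.10344382]
```

View pics/c3.png

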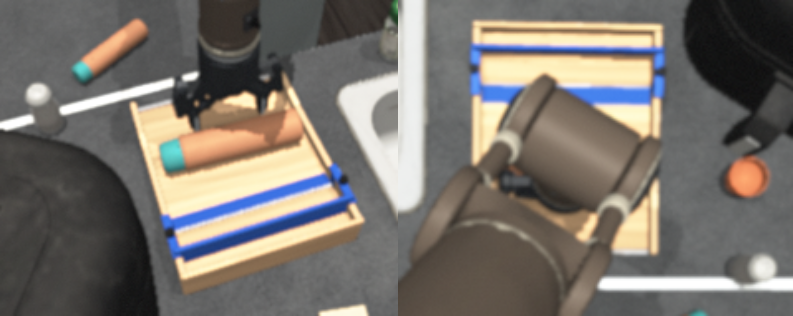

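Both fingers are behind the can: in the side crop the cap end is at (172,155) and the base end at (302,122). The can lies square to the rack, so I'll go on pushing.

Request:
{"method": "arm_command", "body": {
  "steps": "-0.02 0 -0.003 0 -1; -0.04 0 -0.006 0 -1; -0.06 0 -0.009 0 -1; -0.08 0 -0.012 0 -1; -0.1 0 -0.015 0 -1; -0.12 0 -0.018 0 -1; -0.14 0 -0.02 0 -1; -0.16 0 -0.023 0 -1; -0.18 0 -0.026 0 -1; -0.2 0 -0.029 0 -1; -0.22 0 -0.032 0 -1; -0.24 0 -0.034 0 -1"
}}

```text
time_s: 8.5
eef_pos: [0.5086, -0.2232, 0.0595]
ee_rot: [0.003, 1.0, -0.0, 0.0]
ft_force: [-0.6, -0.4, 0.9]
gripper_width: 1.0
grasp_force: 0.6
```

Request:
{"method": "arm_command", "body": {
  "steps": "-0.02 0 -0.003 0 -1; -0.04 0 -0.006 0 -1; -0.06 0 -0.009 0 -1; -0.08 0 -0.012 0 -1; -0.1 0 -0.015 0 -1; -0.12 0 -0.018 0 -1; -0.14 0 -0.02 0 -1; -0.16 0 -0.023 0 -1; -0.18 0 -0.026 0 -1"
}}

```text
time_s: 9.62
eef_pos: [0.5356, -0.2233, 0.0634]
ee_rot: [0.003, 1.0, 0.0, -0.0]
ft_force: [-0.2, -0.0, 1.3]
gripper_width: 0.999
grasp_force: 0.6
```

```bash
python3 c.py; python3 v.py pics/c4.png
```

```text
317 axis x,slope,z [0.5703 0.0451 0.0451] yext [-0.3288 -0.1505] std 0.0015 tcp [ 0.5362 -0.2235  0.0636] [-0.5  0.3 -0.3]
[ 0.53581138 -0.22337104  0.06339881] [ 0.88516467 -0.40456329  0.74093587]
```

View pics/c4.png

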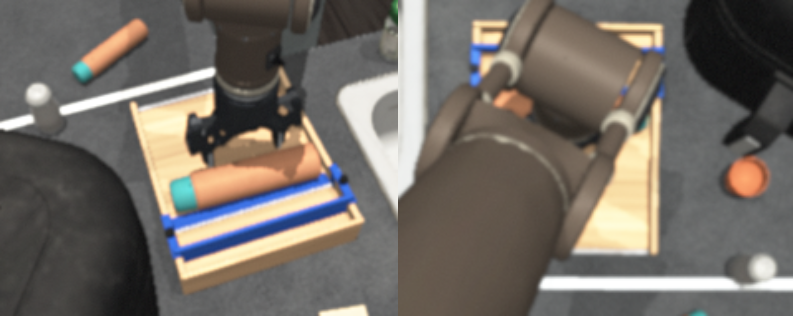

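Request:
{"method": "arm_command", "body": {
  "steps": "-0.015 0 -0.002 0 -1; -0.03 0 -0.004 0 -1; -0.045 0 -0.006 0 -1; -0.06 0 -0.009 0 -1; -0.075 0 -0.011 0 -1; -0.09 0 -0.013 0 -1; -0.105 0 -0.015 0 -1; -0.12 0 -0.017 0 -1; -0.135 0 -0.019 0 -1; -0.15 0 -0.022 0 -1; -0.165 0 -0.024 0 -1; -0.18 0 -0.026 0 -1"
}}

```text
time_s: 11.28
eef_pos: [0.5615, -0.2233, 0.0672]
ee_rot: [0.003, 1.0, 0.0, -0.001]
ft_force: [-3.3, -0.5, 3.1]
gripper_width: 1.0
grasp_force: 2.1
```

```bash
python3 c.py
```

```text
342 axis x,slope,z [0.5955 0.0218 0.0519] yext [-0.33   -0.1405] std 0.0016 tcp [ 0.5622 -0.2233  0.0673] [-3.7 -0.6  2.5]
```

Request:
{"method": "arm_command", "body": {
  "steps": "-0.01 0 -0.002 0 -1; -0.02 0 -0.004 0 -1; -0.03 0 -0.006 0 -1; -0.04 0 -0.008 0 -1; -0.05 0 -0.01 0 -1; -0.06 0 -0.012 0 -1; -0.07 0 -0.014 0 -1; -0.08 0 -0.016 0 -1; -0.09 0 -0.018 0 -1"
}}

```text
time_s: 12.45
eef_pos: [0.5761, -0.2236, 0.07]
ee_rot: [0.003, 1.0, -0.0, 0.0]
ft_force: [-1.0, -0.3, 0.0]
gripper_width: 0.999
grasp_force: 0.0
```

```bash
python3 c.py
```

```text
326 axis x,slope,z [0.6186 0.0212 0.052 ] yext [-0.3305 -0.1385] std 0.0018 tcp [ 0.5763 -0.2236  0.0701] [-0.2  0.6  0.3]
```

The can has dropped into the gap: its axis is at x≈0.6186 against 0.6176 expected, and there is no contact force. I'll back off, then rise.

Request:
{"method": "arm_command", "body": {
  "steps": "0.05 0 0 0 -1; 0.12 0 0 0 -1; 0.2 0 0 0 -1; 0.3 0 -0.1 0 -1; 0.4 0 -0.4 0 -1; 0.6 0 -0.7 0 -1; 0.8 0 -1 0 -1; 1 0 -1 0 -1; 1 0 -1 0 -1"
}}

```text
time_s: 13.62
eef_pos: [0.4237, -0.2223, 0.2202]
ee_rot: [0.004, 1.0, 0.0, -0.0]
ft_force: [0.8, 0.5, -0.6]
gripper_width: 1.0
grasp_force: 0.0
```

Request:
{"method": "arm_command", "body": {
  "steps": "0.2 0.4 0 0 -1; 0.2 0.8 0 0 -1; 0.2 1 0 0 -1; 0.2 1 0 0 -1; 0.2 1 0 0 -1"
}}

```text
time_s: 14.25
eef_pos: [0.3971, -0.0729, 0.2198]
ee_rot: [0.003, 1.0, -0.0, 0.0]
ft_force: [-0.1, 0.0, -0.2]
gripper_width: 1.003
grasp_force: 0.0
```

```bash
python3 c.py; python3 v.py pics/c5.png
```

```text
275 axis x,slope,z [0.6191 0.022  0.051 ] yext [-0.3309 -0.1382] std 0.0015 tcp [ 0.3971 -0.0733  0.2198] [0.8 0.9 0.1]
[ 0.39699574 -0.07349286  0.21985297] [-0.04559763  0.00523094 -0.47436401]
```

View pics/c5.png

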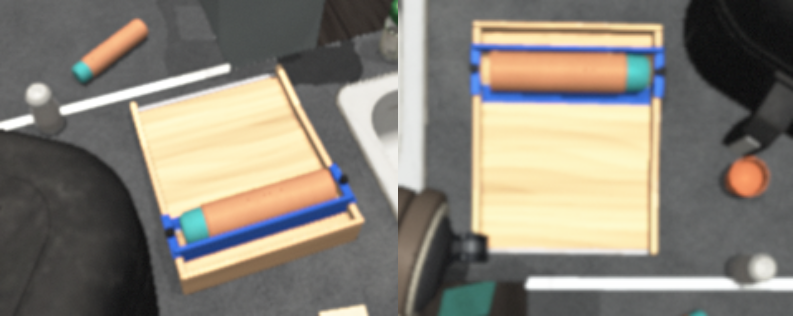

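The can lies square in the gap between the crest and the stop bar (top crop, cols 480–650, rows 52–93). The other things haven't moved and the hand is clear.

```bash
python3 -c "from plant import ctrl; print(ctrl.job_done())"
```

```text
the job is handed in; nothing more can be done
None
```

The can was rolled up the ramp and over the crest and now lies in the gap before the stop bar, with the hand clear; I handed the job in at about 14.5 s of the 38 s allowed, but no verdict was returned.

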